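# Quarter-turn a slotted blank against the jig's corner post and index it on the key

### The arm

A 6-joint arm with a two-finger parallel gripper is mounted at the origin on a cart in front of the work surface, level with it; the furniture and walls round the work are solid. World frame = base frame: x ahead of the robot, y to its left, z up, the work surface at z = 0. Lengths are in m, angles in rad, forces in N, time in s.
With the tool pointing down it reaches from about 0.35 to 0.775 m from the base axis. Payload 7.3 kg.
Tool frame: the origin (TCP) lies between the finger pads; the fingertips stand 8 mm ahead of it and the grasp point (between the pads) lies 11 mm behind it (robot.nose_length is the distance from the TCP to the fingertips, in m); z points along the fingers, y is the line along which they close (so a half turn about z gives the same grasp; the last joint's range is limited). The gripper opens to 92 mm and grips with 3 to 60 N. Pads are 19 mm wide; open, the fingers measure 130 mm over their backs; the gripper's body (75 mm by 190 mm) begins 47 mm behind the grasp point.
Start: joints at [-1.29, 0.342, 1.524, -0, 1.275, -0.146], TCP at [0.217, -0.478, 0.197] pointing down, gripper open.
Joint ranges: [-2.53, 2.53], [-0.77, 2.02], [0.04, 2.7], [-1, 4.14], [0.28, 2.66], [-3.11, 3.11]. Speed limits (rad/s): [2.57, 2.57, 3.14, 3.14, 3.14, 3.14].

### API

Orientations are given as [roll, pitch, yaw] about the fixed x, y, z axes, in that order (R = Rz(yaw) Ry(pitch) Rx(roll)).
In Python, from cell import robot gives the robot as it stands. The module is installed in compiled form; this text tells all that it offers.
- The arm moves only by the shell command python3 -m jog 'ROWS' [FORCE]. ROWS is JSON, a list that holds one entry, the list of rows, each a list of 5 numbers: the gripper's target within -1 to 1 (fully open at 1, half-way at 0, shut at -1), then the shift along the tool's x, y, z in m, then the turn about the tool's z in rad. A call has 1 to 5 rows; each row is the pose to reach, as a shift and turn from the pose commanded when the call began, along the tool's axes at that moment; what a row does not reach only later rows make up. A row lasts 1/12 s, in which the tool goes at most 41.7 mm and 7.16 degrees, less where a joint would pass 70% of its speed; a pose out of reach is approached as far as the arm can. A call with a gripper value outside its range is refused whole. The fingers move at their own pace and stop on an object; FORCE is the grip in N (left out, the last holds). Time passes only in rows, so rows that repeat a pose let the fingers close. It gives the time, the measured TCP pose, the force, the opening and the grip force at its end, in the units of the state.
- robot.observe(): the state, without advancing time (a new reading comes with each control period).
- robot.read_camera(name): name is "side" or "top" or "wrist"; returns the picture (420x560x3 uint8, red, green, blue); there is no depth.
- robot.camera_model(name): a dict with "camera_matrix" (3x3 intrinsics, pixels), "dist_coeffs" ([k1, k2, p1, p2, k3] as OpenCV has them; the pictures are not rectified), "position" and "attitude" of the camera in the world; the wrist camera has in their place "mount" (4x4, takes a point from camera to tool coordinates, whose origin is the TCP and whose axes are the flange's). Camera axes: x right, y down, z forward; pixel columns grow to the right and rows downward; lengths in m; the calibration is good to about 2 mm. A picture is of the moment at which its call begins: read the wrist's pose just before it. camera_model takes no time and is no camera call.
- robot.hand_in(): hands the job in; it is judged then, once.
The state is a dict: "time": time; "qpos": joint angles; "qvel": joint speeds; "joint_efforts": joint torques, N m; "tool_pos": TCP position; "tool_rot": TCP orientation; "contact_force": force on the tool from outside, world axes, zero at the start; "torque": the same for the moment, N m; "opening": finger opening in m; "grip_force": force on a finger pad.
Only numpy, scipy, OpenCV 4.12 (cv2) and the standard library are available. Lean on these libraries where they do the work, as an engineer would, in place of code of your own. Each camera call takes 0.05 s, during which the arm holds its last target. There are 200 camera calls.

### The job

The square wooden blank on the indexing jig has had its first slot cut, in the edge that now faces the open cutter side of the board. Push it with the fingers against the round steel corner post so that it makes a quarter turn on the post, keeping it flat on the board, then slide it along the side fence until its slot is fully home over the key and the edge lies flush on the back fence. Ease it along slowly with light pressure, never leaning on it with more than about 3 kg (30 N), and leave the other things where they are.

Things in the scene. Friction and masses are not known exactly. Their poses are not given: they have to be found in the camera images.
- jig: indexing jig screwed to the bench: grey laminated board 360x230x12 mm, two wooden fences in an L, steel post. Origin: bench level under the post's axis; z up; +x = the way the blank slides in, to the back fence; +y = from the side fence to the open cutter side, where a 6 mm saw slot runs out. Board: x -205 to 155, y -40 to 190 mm, top 12 mm above the origin. Fixed
- post: fixed polished steel corner post, 19 mm diameter, 32 mm high above the board, before the entry end of the side fence, its side 1 mm proud of the fence's face; origin: middle of its foot on the board's top (jig x 0, y 0). Pushed near the far end of the edge opposite the post, the blank turns; the post creeps along its edge to the middle, and a push in line with the post wedges it
- side_fence (a point): foot of the side fence's face at its entry end, on the board's top (jig x 17, y 8.5 mm). The face looks to the jig's +y and runs along the jig's x from 17 to 128 mm; the fence is 24 mm high above the board
- key (a point): foot of the key in the middle of the back fence's face, on the board's top (jig x 128, y 64 mm). The key is a wooden strip 10 mm wide, 22 mm high, standing 12 mm out of the fence towards the jig's -x, with a round nose of 5 mm radius. The back fence's face looks to the jig's -x, from y -30 to 120 mm, 24 mm high
- blank: square hardwood blank 110x110x32 mm, 0.2 to 0.4 kg, too wide to grip, flat on the board before the post. Origin: middle of its underside, z up. Its one slot is in its +y edge; at the start that faces the jig's +y within 12 degrees. Turned clockwise seen from above and home, its +y points along the jig's +x, middle at jig x 73, y 64 mm. Sliding takes 1 N, seating 5 N; over 30 N of push spoils it
- slot (a point): middle of the slot's mouth, on the blank's edge line at its underside (blank x 0, y 55 mm). The slot is 13 mm wide, 14 mm deep and goes through the whole thickness. If the blank stops about 12 mm short of the back fence, the key has met the edge beside the slot. Two pencil lines on another edge mark a slot not yet cut
- tape_measure: bystander: tape measure, 39 x 70 x 64 mm, on the bench before the jig's entry end
- offcut_1: bystander: wooden offcut, 42 x 74 x 28 mm, on the bench behind the back fence
- turned_knob: bystander: turned wooden knob, 44 mm across, 48 mm high, on the bench behind the back fence
- caliper: bystander: caliper lying on the bench, 67 x 200 x 10 mm, along the jig's cutter side
- offcut_4: bystander: wooden stick, 20 x 90 x 20 mm, on the bench close behind the side fence

How it is judged:
On the way, in this order (a step that is already met when the one before it is completed fails the run):
1. the blank bears on the corner post while it is between about 25 and 65 degrees through its turn (contact force between blank and post above 0.3 N and angle between the x axis of blank and the x axis of jig, either way round between 0.44 and 1.13 rad), for 0.1 s.
2. the turned blank's slot is over the key and its edge is flush on the back fence (horizontal distance between slot and key below 0.003 m and angle between the y axis of blank and the x axis of jig, either way round below 0.03 rad), for 0.2 s.
At the end, for the whole second after the job is handed in: the blank lies flat and still on the board with its slot over the key: the middle of the slot's mouth within 2 mm of the back fence's face and within 3 mm of the key's foot, the edge within 0.03 rad of the back fence, and the fingers clear of it (all of step 2 and x of slot in the frame of jig above 0.126 m and angle between blank's own z axis and vertical below 0.03 rad and z of blank in the frame of jig below 0.014 m and linear speed of blank below 0.01 m/s); the robot touches nothing.
It fails at once if the fingers press on the blank with more than 30 N (contact force between the fingers and blank above 30 N).
It fails at once if the blank is lifted or tipped off the board (z of blank in the frame of jig above 0.022 m or angle between blank's own z axis and vertical above 0.15 rad).
It fails at once if a bystander is moved by more than 3 cm (distance of any of tape_measure, offcut_1, turned_knob, caliper, offcut_4 from where it was at the start of the episode above 0.03 m).
It also fails if it takes over 72 s, if anything falls off the work surface, if the arm or the gripper's body presses on something with over 40 N, if the wrist force passes 120 N, or if a joint passes its speed limit or range.

## Working session

There is one attempt and no reset: what is moved stays moved. The work goes in short steps, Python scripts to look and compute and a shell command to move; the robot and the scene stay as the last step left them, time stands still between calls to the robot, and variables do not carry over. Pictures are saved under pics/ and viewed, at most 10 in all, crops included, and the job is handed in when it is done.

```bash
mkdir -p pics; cat > h.py <<'E'
import numpy as np, cv2
from scipy.spatial.transform import Rotation as R
from cell import robot
def grab(n,f):
    p=robot.read_camera(n); cv2.imwrite(f,p[:,:,::-1]); return p
E
python3 - <<'E'
from h import *
print(robot.observe())
for n in("top","side"):
    grab(n,f"pics/{n}0.png"); print(robot.camera_model(n))
print(robot.camera_model("wrist"))
E
```

```text
{'time': 0.0, 'qpos': array([-1.29002168e+00,  3.42727432e-01,  1.52501525e+00, -3.20447873e-05,
        1.27540148e+00, -1.45997826e-01]), 'qvel': array([-1.08042259e-03,  1.45350035e-04,  7.88964740e-04,  8.90966017e-05,
        1.15699001e-03, -6.30662599e-04]), 'joint_efforts': array([ 9.18562073e-04, -4.31243956e+01, -2.44219315e+01,  7.18284328e-02,
        5.60222450e-02, -1.29177570e-04]), 'tool_pos': array([ 0.21719996, -0.47746403,  0.19634318]), 'tool_rot': array([-3.14005319e+00, -1.95396756e-04,  4.26781675e-01]), 'contact_force': array([ 0.84492241,  0.01109416, -0.58324444]), 'torque': array([ 0.02219407, -0.01041869,  0.03724275]), 'grip_force': 0.0, 'opening': 0.09150396237531977}
{'camera_matrix': array([[508.46337492,   0.        , 283.54658974],
       [  0.        , 508.46337492, 216.69476164],
       [  0.        ,   0.        ,   1.        ]]), 'dist_coeffs': array([-0.03507417,  0.        ,  0.        ,  0.        ,  0.        ]), 'position': array([0.46196197, 0.00887699, 1.20435177]), 'attitude': array([-3.08211034e+00,  1.12351756e-03, -1.57864485e+00])}
{'
[... 284 characters left out ...]
79811, 0.6319377 , 0.58362664]), 'attitude': array([-2.2874632 ,  0.00820065,  3.10462121])}
{'camera_matrix': array([[366.68675188,   0.        , 282.48074305],
       [  0.        , 366.68675188, 208.46660094],
       [  0.        ,   0.        ,   1.        ]]), 'dist_coeffs': array([-0.0195745,  0.       ,  0.       ,  0.       ,  0.       ]), 'mount': array([[ 6.51751442e-05, -9.67930436e-01, -2.51218365e-01,
         6.73655286e-02],
       [ 9.99999769e-01,  2.33142014e-04, -6.38847093e-04,
        -7.87716455e-05],
       [ 6.76929101e-04, -2.51218265e-01,  9.67930227e-01,
        -1.87950507e-01],
       [ 0.00000000e+00,  0.00000000e+00,  0.00000000e+00,
         1.00000000e+00]])}
```

View pics/top0.png

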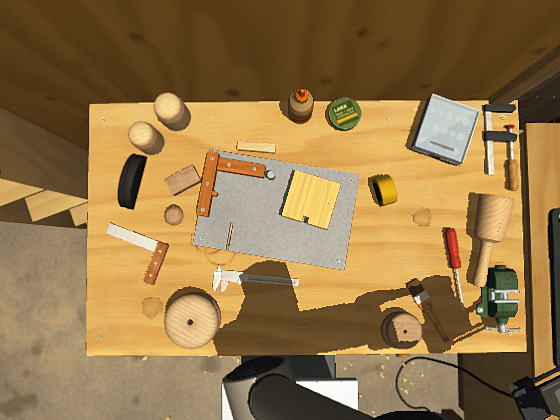

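View pics/side0.png

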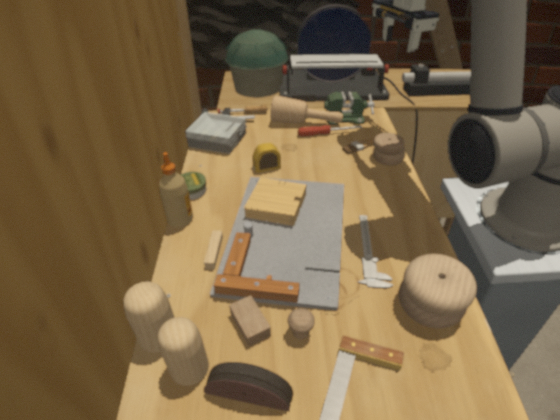

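Top view: board corners are near (211,150), (357,173), (345,269) and (193,244). The post is at (270,174), the blank at about (312,199) with its slot at (306,219), and the back fence is on the left with the key at about (214,193). Jig +x points image-left, +y image-down.

```bash
cat >> h.py <<'E'
def ray(n,px,z,pose=None):
    c=robot.camera_model(n); u=cv2.undistortPoints(np.float64(px).reshape(-1,1,2),c["camera_matrix"],c["dist_coeffs"])[:,0]
    d=np.c_[u,np.ones(len(u))]
    if n=="wrist":
        p,r=pose; M=c["mount"]; Rw=R.from_euler("xyz",r).as_matrix()
        o=np.array(p)+Rw@M[:3,3]; d=d@(Rw@M[:3,:3]).T
    else: o=c["position"]; d=d@R.from_euler("xyz",c["attitude"]).as_matrix().T
    return o+d*((z-o[2])/d[:,2])[:,None]
def biggest(m,near=None):
    m=cv2.morphologyEx(m,cv2.MORPH_OPEN,np.ones((3,3)))
    cs=cv2.findContours(m,cv2.RETR_EXTERNAL,cv2.CHAIN_APPROX_NONE)[0]
    return max(cs,key=cv2.contourArea)
E
python3 - <<'E'
from h import *
im=cv2.imread("pics/top0.png"); hsv=cv2.cvtColor(im,cv2.COLOR_BGR2HSV)
for p in [(330,240),(230,220),(312,190),(380,225),(250,168)]: print(p,hsv[p[1],p[0]])
roi=np.zeros(im.shape[:2],np.uint8); roi[140:280,180:370]=255
g=cv2.inRange(hsv,(0,0,60),(180,60,255))&roi
c=biggest(g); h=cv2.convexHull(c); a=cv2.approxPolyDP(h,6,True)[:,0]; print("board",a)
print(ray("top",a,0.012).round(4))
y=cv2.inRange(hsv,(18,80,150),(35,255,255)); y[:,:281]=0;y[:,342:]=0;y[:168]=0;y[232:]=0
c=biggest(y); r=cv2.minAreaRect(c); b=cv2.boxPoints(r);print("blank",r,b)
w=ray("top",b,0.044); print(w.round(4), w.mean(0).round(4)); print(np.linalg.norm(np.diff(w,axis=0),axis=1))
print("post",ray("top",[(270.5,174)],0.044))
cv2.imwrite("pics/crop.png",cv2.resize(im[140:280,180:370],None,fx=4,fy=4,interpolation=2))
E
```

```text
(330, 240) [ 20  27 188]
(230, 220) [ 20  25 181]
(312, 190) [ 22 135 248]
(380, 225) [ 19 163 224]
(250, 168) [ 14 203 195]
board [[219 151]
 [358 174]
 [343 269]
 [193 244]]
[[ 0.6902  0.1614  0.012 ]
 [ 0.6326 -0.1671  0.012 ]
 [ 0.4095 -0.1283  0.012 ]
 [ 0.4705  0.2225  0.012 ]]
blank ((310.7293701171875, 199.06883239746094), (47.60396957397461, 47.02927017211914), 16.699243545532227) [[281.17435 214.75232]
 [294.68808 169.70645]
 [340.2844  183.38535]
 [326.77066 228.43121]]
[[ 0.5356  0.015   0.044 ]
 [ 0.6391 -0.0168  0.044 ]
 [ 0.6067 -0.1212  0.044 ]
 [ 0.5034 -0.0888  0.044 ]] [ 0.5712 -0.053   0.044 ]
[0.10833019 0.10933303 0.10817527]
post [[0.62960561 0.03885085 0.044     ]]
```

View pics/crop.png

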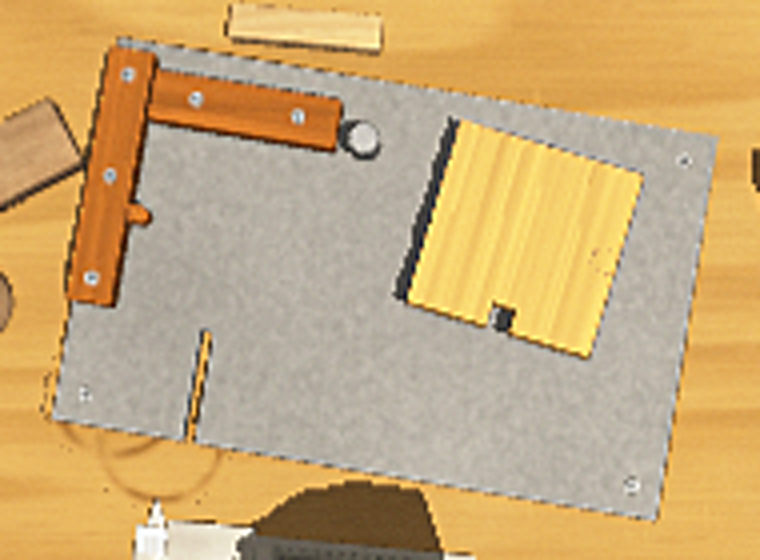

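```bash
cat >> h.py <<'E'
J0=np.array([.6303,.0395]); JY=np.deg2rad(80.1)
def rot(a): return np.array([[np.cos(a),-np.sin(a)],[np.sin(a),np.cos(a)]])
def status():
    s=robot.observe(); p=s["tool_pos"]; yaw=s["tool_rot"][2]
    j=rot(JY).T@(p[:2]-J0); f=rot(JY).T@s["contact_force"][:2]
    print("t %.2f jig xy %s z %.4f relyaw %.1f Fjig %s fz %.1f open %.3f"%(s["time"],(j*1e3).round(1),p[2],np.rad2deg((yaw-JY+np.pi)%(2*np.pi)-np.pi),f.round(1),s["contact_force"][2],s["opening"]))
    return p,yaw
def go(jx,jy,z,rel):
    "jig mm, z m, tool-x heading relative to jig x in deg -> shift/turn in tool axes"
    p,yaw=status(); t=J0+rot(JY)@(np.array([jx,jy])/1e3); d=rot(yaw).T@(t-p[:2])
    dy=(JY+np.deg2rad(rel)-yaw+np.pi)%(2*np.pi)-np.pi
    print("move x %.4f y %.4f z %.4f turn %.3f"%(d[0],-d[1],p[2]-z,-dy))
E
python3 -m jog '[[[0,0.19,-0.076,0,-0.6],[0,0.19,-0.076,0,-0.6],[0,0.19,-0.076,0,-0.6],[0,0.19,-0.076,0,-0.6],[0,0.19,-0.076,0,-0.6]]]' 20
python3 -c "
from h import *
go(-186,32,.12,-7)"
```

```text
time: 0.52
tool_pos: [0.3598, -0.3281, 0.1968]
tool_rot: [-3.141, -0.0, 1.033]
contact_force: [0.5, -0.5, 0.0]
opening: 0.0631
grip_force: 0.0
t 0.52 jig xy [-408.6  203.3] z 0.1968 relyaw -20.9 Fjig [-0.4 -0.6] fz 0.0 open 0.063
move x 0.2691 y 0.0805 z 0.0768 turn -0.243
```

```bash

python3 -m jog '[[[0,0.19,0.06,0.03,-0.24],[0,0.19,0.06,0.03,-0.24],[0,0.19,0.06,0.03,-0.24],[0,0.19,0.06,0.03,-0.24],[0,0.19,0.06,0.03,-0.24]]]'
python3 - <<'E'
from h import *
s=robot.observe(); p,r=s["tool_pos"],s["tool_rot"]
go(-186,32,.026,-7)
im=grab("wrist","pics/w0.png")
E
```

```text
time: 0.93
tool_pos: [0.5099, -0.1961, 0.1663]
tool_rot: [-3.141, -0.0, 1.268]
contact_force: [-0.1, -0.3, 0.4]
opening: 0.0458
grip_force: 0.0
t 0.93 jig xy [-252.8   78. ] z 0.1663 relyaw -7.5 Fjig [-0.3  0. ] fz 0.4 open 0.046
move x 0.0722 y 0.0370 z 0.1403 turn -0.008
```

View pics/w0.png

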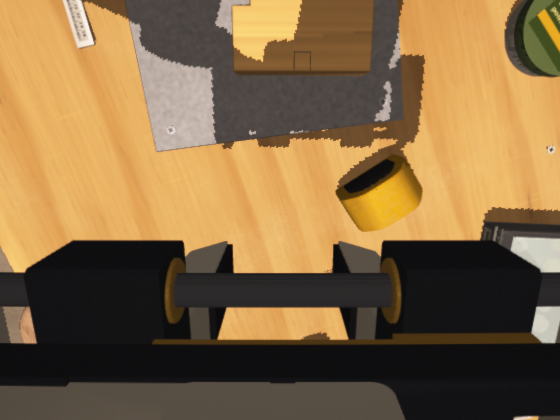

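The blank's pencil-marked (-x) edge ends at row 72, columns 235–371. The tape measure is at (380,190). The fingers need to come down between them.

```bash

python3 - <<'E'
from h import *
s=robot.observe(); p,r=s["tool_pos"],s["tool_rot"]
for n,px,z in (("blank-x bottom edge",[(235,73),(371,72)],.012),("board",[(157,151),(402,122)],.012),("tape",[(350,225),(415,195)],0.0)):
    w=ray("wrist",px,z,(p,r)); print(n,((w[:,:2]-J0)@rot(JY)*1e3).round(1))
E
```

```text
blank-x bottom edge [[-141.2  104.2]
 [-155.6  -14.7]]
board [[-199.4  186.8]
 [-202.   -39.7]]
tape [[-297.4   13.6]
 [-274.7  -52.8]]
```

```bash

python3 -m jog '[[[0,0.04,0.02,0.0,0],[0,0.069,0.016,0.03,0],[0,0.069,0.016,0.07,0],[0,0.069,0.016,0.11,0],[0,0.069,0.016,0.14,0]]]'
python3 -c "
from h import *
go(-166,53,.026,-7)"
```

```text
time: 1.4
tool_pos: [0.5431, -0.136, 0.0239]
tool_rot: [-3.138, -0.0, 1.268]
contact_force: [-1.2, -0.8, -0.6]
opening: 0.0459
grip_force: 0.0
t 1.40 jig xy [-187.9   55.8] z 0.0239 relyaw -7.4 Fjig [-1.   1.1] fz -0.6 open 0.046
move x 0.0221 y -0.0001 z -0.0021 turn -0.007
```

```bash

python3 -m jog '[[[0,0.006,-0.001,0,0],[0,0.012,-0.0015,0,0],[0,0.017,-0.002,0,0],[0,0.021,-0.0025,0,0],[0,0.025,-0.003,0,0]]]'
python3 -m jog '[[[0,0.004,-0.0005,0,0],[0,0.008,-0.001,0,0],[0,0.012,-0.0015,0,0],[0,0.016,-0.002,0,0],[0,0.020,-0.0025,0,0]]]'
python3 -c "
from h import *
status()
grab('top','pics/t1.png')
im=cv2.imread('pics/t1.png')
cv2.imwrite('pics/t1c.png',cv2.resize(im[140:280,180:370],None,fx=4,fy=4,interpolation=2))"
```

```text
time: 1.82
tool_pos: [0.5506, -0.1127, 0.0293]
tool_rot: [3.137, 0.0, 1.267]
contact_force: [0.4, -0.3, -0.8]
opening: 0.0459
grip_force: 0.0
time: 2.23
tool_pos: [0.5527, -0.0926, 0.0271]
tool_rot: [3.141, 0.0, 1.267]
contact_force: [0.8, -0.5, -0.2]
opening: 0.046
grip_force: 0.0
t 2.23 jig xy [-143.5   53.7] z 0.0271 relyaw -7.5 Fjig [-0.4 -0.9] fz -0.2 open 0.046
```

View pics/t1c.png

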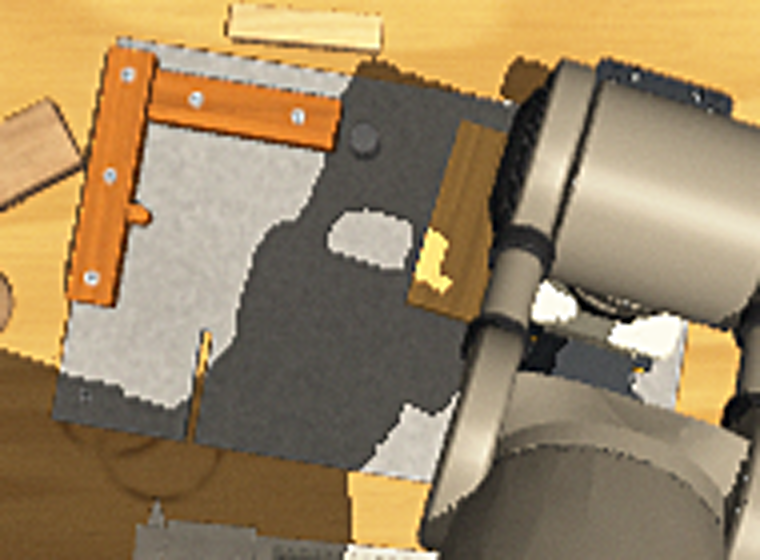

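The top crop shows the blank's leading edge still at (407,300)–(462,122), so it hasn't moved. The arm hides the fingers, so I'll look from the wrist camera.

```bash

python3 -c "
from h import *
grab('wrist','pics/w1.png')"
```

```text
(no output)
```

View pics/w1.png

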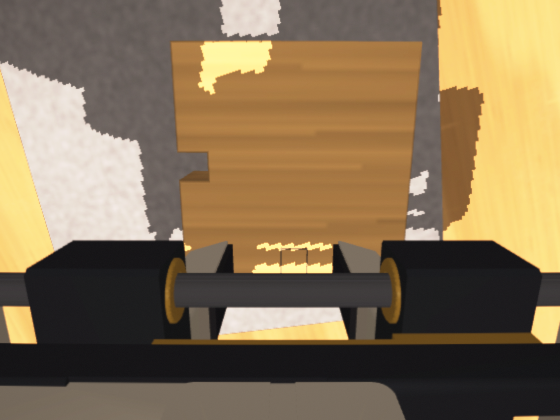

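The wrist view shows the blank's far top corners at (172,41) and (421,40) and the slot mouth at about (180,165). The near edge is at row 245–275, right at the fingers. Casting these on z=0.044.

```bash

python3 - <<'E'
from h import *
s=robot.observe(); p,r=s["tool_pos"],s["tool_rot"]
w=ray("wrist",[(172,41),(421,40),(180,151),(182,178),(258,246),(330,246)],.044,(p,r))
print(((w[:,:2]-J0)@rot(JY)*1e3).round(1))
t=ray("top",[(180+407/4,140+300/4),(180+462/4,140+122/4)],.044); print(((t[:,:2]-J0)@rot(JY)*1e3).round(1))
E
```

```text
[[ -39.8   88.4]
 [ -53.4  -18.5]
 [ -86.8   94.3]
 [ -99.4   95.9]
 [-137.7   65.3]
 [-142.4   29.9]]
[[-41.8  89.5]
 [-56.1 -16.9]]
```

```bash

python3 - <<'E'
from h import *
print(robot.nose_length)
c=robot.camera_model("wrist"); M=np.linalg.inv(c["mount"])
P=np.array([[x,y,z] for z in (.008,-.011,-.05) for x in(-.0095,.0095) for y in(.023,.042)])
q=cv2.projectPoints(P@M[:3,:3].T+M[:3,3],np.zeros(3),np.zeros(3),c["camera_matrix"],c["dist_coeffs"])[0][:,0]
for a,b in zip(P,q): print(a,b.round())
w=ray("wrist",[(293,275)],.044,(robot.observe()["tool_pos"],robot.observe()["tool_rot"])); print((w[:,:2]-J0)@rot(JY))
E
```

```text
0.008
[-0.0095  0.023   0.008 ] [323. 253.]
[-0.0095  0.042   0.008 ] [356. 253.]
[0.0095 0.023  0.008 ] [324. 221.]
[0.0095 0.042  0.008 ] [358. 221.]
[-0.0095  0.023  -0.011 ] [327. 266.]
[-0.0095  0.042  -0.011 ] [363. 266.]
[ 0.0095  0.023  -0.011 ] [328. 231.]
[ 0.0095  0.042  -0.011 ] [365. 231.]
[-0.0095  0.023  -0.05  ] [337. 304.]
[-0.0095  0.042  -0.05  ] [383. 304.]
[ 0.0095  0.023  -0.05  ] [339. 261.]
[ 0.0095  0.042  -0.05  ] [386. 261.]
[[-0.15541916  0.04999578]]
```

```bash

python3 -c "
from h import *
grab('side','pics/s1.png')
im=cv2.imread('pics/s1.png')
cv2.imwrite('pics/s1c.png',cv2.resize(im[100:310,180:460],None,fx=2.8,fy=2.8,interpolation=2))
c=robot.camera_model('side');Rm=R.from_euler('xyz',c['attitude']).as_matrix()
s=robot.observe();Rw=R.from_euler('xyz',s['tool_rot']).as_matrix()
for P in ([0,0,.008],[.0095,-.033,.008],[.0095,.033,.008]):
  w=s['tool_pos']+Rw@P; x=(w-c['position'])@Rm
  q=cv2.projectPoints(x[None],np.zeros(3),np.zeros(3),c['camera_matrix'],c['dist_coeffs'])[0].ravel(); print(w,q,(q-[180,100])*2.8)
"
```

```text
[ 0.5526968  -0.09264973  0.01896014] [282.81639228 191.07227382] [287.8858984  255.00236669]
[ 0.52404454 -0.07372098  0.01896063] [295.69190287 195.82258002] [323.93732803 268.30322405]
[ 0.58702775 -0.09344696  0.01895768] [267.93769009 191.29931356] [246.22553225 255.63807798]
```

View pics/s1c.png

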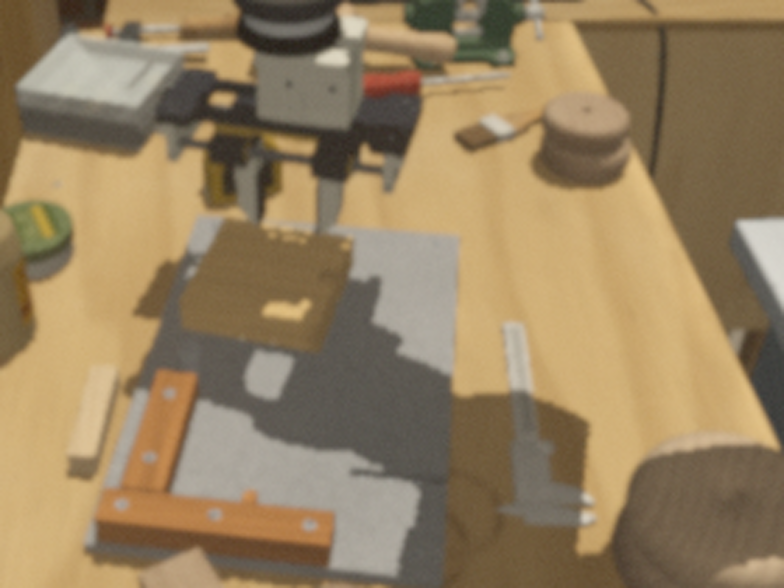

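Side view: both fingers run down to the far top edge of the blank at crop (250,222) and (325,228), and seem to disappear behind it. I'll check that against the numbers.

```bash

python3 -c "
from h import *
px=np.array([(228,220),(353,238),(322,350),(182,325)])/2.8+[180,100]
w=ray('side',px,.044); print(((w[:,:2]-J0)@rot(JY)*1e3).round(1))
c=robot.camera_model('side');Rm=R.from_euler('xyz',c['attitude']).as_matrix()
s=robot.observe();Rw=R.from_euler('xyz',s['tool_rot']).as_matrix()
for P in ([.0095,-.033,-.03],[0,-.033,-.03],[-.003,-.033,.008],[-.013,-.033,.008],[-.013,-.033,-.04],[0,-.033,-.05]):
  w=s['tool_pos']+Rw@P; x=(w-c['position'])@Rm
  q=cv2.projectPoints(x[None],np.zeros(3),np.zeros(3),c['camera_matrix'],c['dist_coeffs'])[0].ravel(); print(P,w.round(3),((q-[180,100])*2.8).round())
"
```

```text
[[-151.9    3.2]
 [-140.3  107.2]
 [  -5.8   97.8]
 [ -19.6   -7. ]]
[0.0095, -0.033, -0.03] [ 0.524 -0.074  0.057] [324. 231.]
[0, -0.033, -0.03] [ 0.521 -0.083  0.057] [327. 224.]
[-0.003, -0.033, 0.008] [ 0.52  -0.086  0.019] [328. 259.]
[-0.013, -0.033, 0.008] [ 0.517 -0.095  0.019] [331. 252.]
[-0.013, -0.033, -0.04] [ 0.517 -0.095  0.067] [331. 204.]
[0, -0.033, -0.05] [ 0.521 -0.083  0.077] [328. 203.]
```

Both views fit fingertips that end about 38 mm higher than stated, so they may be hovering over the blank. I'll retract and probe downwards gently, watching the force.

```bash

python3 -m jog '[[[0,-0.012,0,0,0],[0,-0.024,0,0,0],[0,-0.036,0,0,0],[0,-0.042,0,0,0],[0,-0.042,0,0,0]]]'
python3 -m jog '[[[0,0,0,0.001,0],[0,0,0,0.002,0],[0,0,0,0.003,0],[0,0,0,0.004,0],[0,0,0,0.004,0]]]'
python3 -c "
from h import *
status()"
```

```text
time: 2.8
tool_pos: [0.5395, -0.1352, 0.027]
tool_rot: [3.142, 0.0, 1.264]
contact_force: [-0.0, 0.5, 0.3]
opening: 0.0458
grip_force: 0.0
time: 3.22
tool_pos: [0.54, -0.1326, 0.0227]
tool_rot: [-3.141, 0.0, 1.267]
contact_force: [-0.3, 0.4, 0.3]
opening: 0.0462
grip_force: 0.0
t 3.22 jig xy [-185.    59.4] z 0.0227 relyaw -7.5 Fjig [0.3 0.4] fz 0.3 open 0.046
```

```bash

python3 -m jog '[[[0,0,0,0.001,0],[0,0,0,0.002,0],[0,0,0,0.003,0],[0,0,0,0.003,0]]]'
python3 -m jog '[[[0,0,0,0.001,0],[0,0,0,0.002,0],[0,0,0,0.002,0]]]'
```

```text
time: 3.55
tool_pos: [0.54, -0.1329, 0.0198]
tool_rot: [-3.141, 0.0, 1.267]
contact_force: [0.5, -0.4, -0.5]
opening: 0.0456
grip_force: 0.0
time: 3.8
tool_pos: [0.54, -0.133, 0.0178]
tool_rot: [-3.141, 0.0, 1.267]
contact_force: [1.1, -0.3, -0.6]
opening: 0.0459
grip_force: 0.0
```

```bash

python3 -m jog '[[[0,0,0,0.001,0],[0,0,0,0.002,0],[0,0,0,0.003,0],[0,0,0,0.003,0]]]'
python3 -m jog '[[[0,0,0,0.001,0],[0,0,0,0.002,0],[0,0,0,0.003,0],[0,0,0,0.004,0],[0,0,0,0.004,0]]]'
```

```text
time: 4.13
tool_pos: [0.54, -0.133, 0.0148]
tool_rot: [-3.141, 0.0, 1.267]
contact_force: [-1.0, 0.1, -0.3]
opening: 0.0459
grip_force: 0.0
time: 4.55
tool_pos: [0.5399, -0.133, 0.0108]
tool_rot: [-3.141, 0.0, 1.267]
contact_force: [0.7, 1.0, -0.6]
opening: 0.0457
grip_force: 0.0
```

No contact well below where the stated tip would have hit the board, so the tips really are higher. Going on down, watching fz.

```bash

python3 -m jog '[[[0,0,0,0.002,0],[0,0,0,0.004,0],[0,0,0,0.006,0],[0,0,0,0.008,0],[0,0,0,0.008,0]]]'
python3 -m jog '[[[0,0,0,0.002,0],[0,0,0,0.004,0],[0,0,0,0.006,0],[0,0,0,0.008,0],[0,0,0,0.008,0]]]'
python3 -c "
from h import *
s=robot.observe()
grab('wrist','pics/w2.png')"
```

```text
time: 4.97
tool_pos: [0.5398, -0.1329, 0.0025]
tool_rot: [-3.141, 0.0, 1.267]
contact_force: [-0.6, 0.7, 0.7]
opening: 0.0457
grip_force: 0.0
time: 5.38
tool_pos: [0.5398, -0.1329, -0.0055]
tool_rot: [-3.141, 0.0, 1.267]
contact_force: [0.2, -0.3, -0.1]
opening: 0.0462
grip_force: 0.0
```

View pics/w2.png

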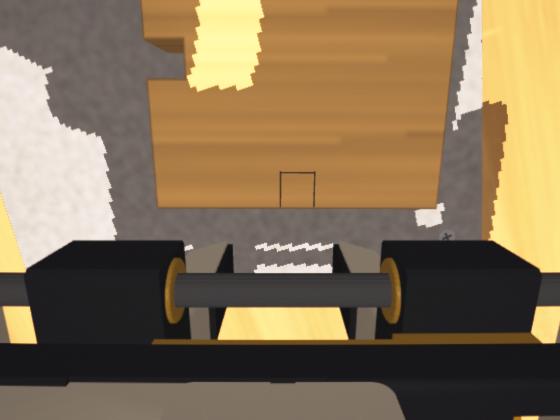

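The blank's near top edge is clear at row 207, from (158,207) to (437,208). The finger fronts are at row 242, behind it. Down 5 mm more, then push.

```bash

python3 - <<'E'
from h import *
s=robot.observe(); status()
w=ray("wrist",[(158,207),(437,208),(148,80),(143,38)],.044,(s["tool_pos"],s["tool_rot"])); print(((w[:,:2]-J0)@rot(JY)*1e3).round(1))
E
python3 -m jog '[[[0,0,0,0.002,0],[0,0,0,0.004,0],[0,0,0,0.005,0],[0,0,0,0.005,0]]]'
python3 -m jog '[[[0,0.004,0,0,0],[0,0.008,0,0,0],[0,0.012,0,0,0],[0,0.016,0,0,0],[0,0.020,0,0,0]]]'
python3 -m jog '[[[0,0.003,-0.0005,0,0],[0,0.006,-0.001,0,0],[0,0.009,-0.0015,0,0],[0,0.012,-0.002,0,0],[0,0.015,-0.002,0,0]]]'
```

```text
t 5.43 jig xy [-185.4   59.4] z -0.0053 relyaw -7.5 Fjig [-0.  -0.2] fz -0.7 open 0.046
[[-147.3  103.4]
 [-162.    -4.8]
 [-100.6   97. ]
 [ -86.6   95.7]]
time: 5.77
tool_pos: [0.5399, -0.133, -0.0103]
tool_rot: [-3.141, 0.0, 1.267]
contact_force: [-0.5, -0.5, -0.2]
opening: 0.0458
grip_force: 0.0
time: 6.18
tool_pos: [0.5463, -0.1134, -0.0099]
tool_rot: [3.141, 0.0, 1.267]
contact_force: [0.1, 1.9, 0.6]
opening: 0.0458
grip_force: 0.0
time: 6.6
tool_pos: [0.5486, -0.0988, -0.01]
tool_rot: [-3.142, 0.0, 1.267]
contact_force: [-0.5, -0.6, 0.1]
opening: 0.0459
grip_force: 0.5
```

```bash
cat >> h.py <<'E'
def blank(rows=238):
    s=robot.observe(); im=robot.read_camera("wrist"); cv2.imwrite("pics/w_%.2f.png"%s["time"],im[:,:,::-1])
    h=cv2.cvtColor(im,cv2.COLOR_RGB2HSV); m=cv2.inRange(h,(8,85,40),(40,255,255)); m[rows:]=0
    m=cv2.morphologyEx(m,cv2.MORPH_OPEN,np.ones((7,7))); n,l=cv2.connectedComponents(m)
    cs=[c for c in cv2.findContours(m,cv2.RETR_EXTERNAL,cv2.CHAIN_APPROX_NONE)[0] if cv2.contourArea(c)>1500]
    for c in cs:
        a=cv2.approxPolyDP(c,5,True)[:,0]; w=ray("wrist",a,.044,(s["tool_pos"],s["tool_rot"]))
        print("contour",cv2.contourArea(c)); print(np.c_[a,((w[:,:2]-J0)@rot(JY)*1e3).round(0)].astype(int).tolist())
E
python3 -c "
from h import *
status(); blank()"
```

```text
t 6.60 jig xy [-150.3   56.7] z -0.0100 relyaw -7.5 Fjig [-0.7  0.4] fz 0.1 open 0.046
contour 18456.0
[[481, 0, -56, -22], [481, 237, -139, -22], [559, 237, -143, -53], [559, 0, -59, -49]]
contour 71058.0
[[134, 0, -41, 92], [142, 97, -71, 96], [180, 100, -74, 83], [183, 132, -85, 84], [146, 136, -85, 98], [155, 237, -123, 103], [437, 237, -137, -5], [462, 0, -55, -16]]
```

Contact is confirmed: the blank has moved 15 mm. Pushing 24 mm further to the post.

```bash

python3 -m jog '[[[0,0.003,-0.0005,0,0],[0,0.006,-0.001,0,0],[0,0.009,-0.0015,0,0],[0,0.012,-0.002,0,0],[0,0.015,-0.002,0,0]]]'
python3 -m jog '[[[0,0.002,-0.0005,0,0],[0,0.004,-0.001,0,0],[0,0.006,-0.001,0,0],[0,0.008,-0.001,0,0],[0,0.0085,-0.001,0,0]]]'
python3 -c "
from h import *
status(); blank()"
```

```text
time: 7.07
tool_pos: [0.5512, -0.0838, -0.01]
tool_rot: [-3.141, 0.0, 1.267]
contact_force: [-1.2, -0.9, 0.4]
opening: 0.0462
grip_force: 0.5
time: 7.48
tool_pos: [0.5528, -0.0754, -0.01]
tool_rot: [-3.141, 0.0, 1.267]
contact_force: [0.2, -1.1, 0.3]
opening: 0.0463
grip_force: 0.5
t 7.48 jig xy [-126.5   56.5] z -0.0100 relyaw -7.5 Fjig [-1.  -0.3] fz 0.3 open 0.046
contour 18485.0
[[481, 0, -32, -23], [481, 237, -115, -22], [559, 237, -119, -53], [559, 0, -35, -49]]
contour 71086.5
[[134, 0, -17, 92], [142, 97, -48, 96], [181, 100, -50, 82], [183, 132, -61, 84], [146, 136, -61, 97], [155, 237, -99, 102], [437, 237, -113, -5], [462, 0, -31, -16]]
```

```bash

python3 -m jog '[[[0,-0.015,0,0,0],[-1,-0.018,-0.016,0,0],[-1,-0.018,-0.033,0,0],[-1,-0.018,-0.033,0,0],[-1,-0.018,-0.033,0,0]]]' 10
python3 -m jog '[[[-1,0,0,0,0],[-1,0.004,0,0,0],[-1,0.008,0,0,0],[-1,0.012,0,0,0],[-1,0.015,0,0,0]]]'
python3 -c "
from h import *
status(); blank(225)"
```

```text
time: 7.95
tool_pos: [0.5159, -0.0829, -0.0098]
tool_rot: [3.142, -0.0, 1.267]
contact_force: [1.2, -0.1, 0.2]
opening: 0.024
grip_force: 0.0
time: 8.37
tool_pos: [0.5209, -0.0681, -0.0101]
tool_rot: [3.141, -0.0, 1.267]
contact_force: [0.3, 0.1, 0.2]
opening: 0.0004
grip_force: 0.0
t 8.37 jig xy [-124.8   89.2] z -0.0101 relyaw -7.5 Fjig [ 0.2 -0.3] fz 0.2 open 0.000
contour 7200.0
[[0, 6, -10, 170], [3, 224, -85, 193], [62, 224, -87, 170]]
contour 66587.5
[[232, 0, -20, 92], [233, 39, -32, 94], [249, 39, -32, 88], [255, 56, -38, 87], [249, 63, -40, 90], [234, 62, -39, 95], [234, 85, -46, 96], [249, 84, -47, 91], [241, 87, -47, 94], [243, 94, -50, 93], [274, 95, -51, 83], [273, 126, -62, 84], [236, 128, -61, 98], [238, 224, -96, 103], [522, 224, -110, -6], [559, 0, -33, -16]]
```

```bash
cat >> h.py <<'E'
def arc(hs,ts,D=128.5):
    p,yaw=status(); out=[]
    for h,t in zip(hs,ts):
        a=np.deg2rad(h); e=np.array([np.cos(a),np.sin(a)]); n=np.array([-e[1],e[0]])
        tg=J0+rot(JY)@((-D*e+t*n)/1e3); d=rot(yaw).T@(tg-p[:2])
        tu=-((JY+a-yaw+np.pi)%(2*np.pi)-np.pi)
        out.append([-1,round(d[0],4),round(-d[1],4),0,round(tu,3)])
    print(out)
E
python3 -c "
from h import *
arc([-7.5,-8.5,-10,-12,-14],[72]*5,129)"
```

```text
t 8.42 jig xy [-124.4   89.4] z -0.0101 relyaw -7.5 Fjig [ 0.7 -0.3] fz 0.5 open 0.000
[[-1, np.float64(0.006), np.float64(0.0004), 0, np.float64(0.0)], [-1, np.float64(0.0073), np.float64(-0.0019), 0, np.float64(0.018)], [-1, np.float64(0.0093), np.float64(-0.0052), 0, np.float64(0.044)], [-1, np.float64(0.0121), np.float64(-0.0095), 0, np.float64(0.079)], [-1, np.float64(0.015), np.float64(-0.0138), 0, np.float64(0.114)]]
```

```bash

python3 -m jog '[[[-1,0.003,0,0,0],[-1,0.006,-0.001,0,0.01],[-1,0.009,-0.005,0,0.044],[-1,0.012,-0.0095,0,0.08],[-1,0.015,-0.0138,0,0.114]]]'
python3 -c "
from h import *
blank(225); arc([-16,-18,-20,-22,-24],[71,71,70,70,69])"
```

```text
time: 8.83
tool_pos: [0.5117, -0.05, -0.01]
tool_rot: [3.141, 0.0, 1.15]
contact_force: [-0.6, -1.1, 0.2]
opening: 0.0007
grip_force: 0.3
contour 8163.5
[[0, 25, 9, 171], [0, 200, -47, 197], [13, 224, -57, 196], [79, 224, -64, 171]]
contour 66335.5
[[249, 0, -5, 87], [250, 97, -35, 95], [288, 101, -40, 82], [287, 132, -50, 85], [250, 136, -48, 98], [252, 224, -80, 106], [534, 224, -107, 1], [559, 92, -60, -12], [559, 0, -30, -14]]
t 8.88 jig xy [-108.   102.4] z -0.0101 relyaw -14.3 Fjig [0.6 0.6] fz -0.4 open 0.000
[[-1, np.float64(0.0036), np.float64(-0.0022), 0, np.float64(0.03)], [-1, np.float64(0.0063), np.float64(-0.0065), 0, np.float64(0.065)], [-1, np.float64(0.009), np.float64(-0.0098), 0, np.float64(0.1)], [-1, np.float64(0.012), np.float64(-0.014), 0, np.float64(0.135)], [-1, np.float64(0.0149), np.float64(-0.0171), 0, np.float64(0.17)]]
```

```bash

python3 -m jog '[[[-1,0.0036,-0.0022,0,0.03],[-1,0.0063,-0.0065,0,0.065],[-1,0.009,-0.01,0,0.1],[-1,0.012,-0.014,0,0.135],[-1,0.015,-0.017,0,0.17]]]'
python3 -c "
from h import *
blank(225); arc([-26,-28,-30,-32,-34],[68,68,67,67,66])"
```

```text
time: 9.3
tool_pos: [0.5022, -0.0295, -0.01]
tool_rot: [3.142, 0.0, 0.981]
contact_force: [-1.0, -0.2, 0.9]
opening: 0.0006
grip_force: 0.3
contour 7262.0
[[0, 70, 25, 171], [1, 208, -16, 199], [13, 224, -24, 199], [90, 224, -36, 171]]
contour 64097.0
[[269, 0, 7, 76], [267, 96, -21, 90], [300, 99, -26, 79], [299, 131, -36, 84], [265, 133, -32, 96], [263, 224, -63, 110], [546, 223, -106, 11], [559, 167, -87, 1], [559, 0, -32, -12]]
t 9.35 jig xy [-89.4 114.8] z -0.0100 relyaw -24.0 Fjig [1.1 0.5] fz -0.5 open 0.001
[[-1, np.float64(0.0023), np.float64(-0.004), 0, np.float64(0.035)], [-1, np.float64(0.0049), np.float64(-0.0083), 0, np.float64(0.07)], [-1, np.float64(0.0076), np.float64(-0.0116), 0, np.float64(0.105)], [-1, np.float64(0.0105), np.float64(-0.0158), 0, np.float64(0.14)], [-1, np.float64(0.0133), np.float64(-0.0188), 0, np.float64(0.175)]]
```

Turning well at about 26°, but the blank is creeping: its end is only about 7 mm outside the finger centre. I'll back off and shift the finger inward.

```bash

python3 -m jog '[[[-1,-0.005,0,0,0],[-1,-0.005,0.01,0,0],[-1,-0.005,0.02,0,0],[-1,-0.002,0.02,0,0],[-1,-0.002,0.02,0,0]]]'
python3 -c "
from h import *
arc([-26,-28,-30,-32,-34],[49,49,48,48,48])"
```

```text
time: 9.77
tool_pos: [0.5191, -0.043, -0.01]
tool_rot: [3.14, -0.0, 0.982]
contact_force: [-0.2, 0.3, -0.5]
opening: 0.0003
grip_force: 0.0
t 9.77 jig xy [-100.3   95.4] z -0.0100 relyaw -23.8 Fjig [0.3 0.3] fz -0.5 open 0.000
[[-1, np.float64(0.0038), np.float64(-0.0071), 0, np.float64(0.038)], [-1, np.float64(0.0057), np.float64(-0.0115), 0, np.float64(0.073)], [-1, np.float64(0.0077), np.float64(-0.0148), 0, np.float64(0.108)], [-1, np.float64(0.0099), np.float64(-0.0191), 0, np.float64(0.143)], [-1, np.float64(0.0123), np.float64(-0.0232), 0, np.float64(0.178)]]
```

```bash

python3 -m jog '[[[-1,0.0038,-0.007,0,0.038],[-1,0.0057,-0.0115,0,0.073],[-1,0.0077,-0.015,0,0.108],[-1,0.01,-0.019,0,0.143],[-1,0.0123,-0.023,0,0.178]]]'
python3 -c "
from h import *
blank(225); arc([-36,-38,-40,-42,-44],[48]*5)"
```

```text
time: 10.18
tool_pos: [0.5052, -0.0193, -0.0101]
tool_rot: [-3.141, 0.0, 0.803]
contact_force: [0.5, -1.2, -0.5]
opening: 0.0003
grip_force: 0.3
contour 2409.5
[[0, 151, 24, 168], [0, 224, 4, 189], [59, 224, -9, 169]]
contour 67456.5
[[230, 0, 16, 69], [228, 92, -7, 87], [267, 97, -16, 77], [266, 129, -25, 83], [228, 130, -17, 95], [226, 224, -45, 116], [511, 223, -106, 25], [551, 29, -51, -16], [559, 32, -54, -18], [559, 0, -44, -22]]
t 10.23 jig xy [-78.8 113.7] z -0.0102 relyaw -34.2 Fjig [ 1.1 -0.4] fz 0.3 open 0.000
[[-1, np.float64(0.0022), np.float64(-0.0022), 0, np.float64(0.032)], [-1, np.float64(0.0041), np.float64(-0.0066), 0, np.float64(0.067)], [-1, np.float64(0.0061), np.float64(-0.011), 0, np.float64(0.102)], [-1, np.float64(0.0083), np.float64(-0.0152), 0, np.float64(0.137)], [-1, np.float64(0.0106), np.float64(-0.0194), 0, np.float64(0.172)]]
```

```bash

python3 -m jog '[[[-1,0.0022,-0.0022,0,0.032],[-1,0.0041,-0.0066,0,0.067],[-1,0.006,-0.011,0,0.102],[-1,0.0083,-0.015,0,0.137],[-1,0.0106,-0.0194,0,0.172]]]'
python3 -c "
from h import *
blank(225); arc([-46,-48,-50,-52,-54],[48,47,47,46,46])"
```

```text
time: 10.65
tool_pos: [0.4985, 0.0017, -0.0102]
tool_rot: [-3.141, 0.001, 0.632]
contact_force: [-0.4, -0.6, -0.1]
opening: 0.0005
grip_force: 0.3
contour 67294.5
[[240, 0, 25, 61], [236, 89, 6, 83], [273, 95, -4, 75], [272, 127, -12, 83], [233, 129, -3, 93], [229, 224, -27, 120], [514, 224, -102, 41], [559, 41, -59, -8], [559, 0, -48, -16]]
t 10.70 jig xy [-59.2 123.8] z -0.0102 relyaw -44.0 Fjig [1.1 2.6] fz -0.0 open 0.000
[[-1, np.float64(0.0018), np.float64(-0.0045), 0, np.float64(0.035)], [-1, np.float64(0.0036), np.float64(-0.0079), 0, np.float64(0.07)], [-1, np.float64(0.0057), np.float64(-0.0123), 0, np.float64(0.105)], [-1, np.float64(0.0077), np.float64(-0.0155), 0, np.float64(0.14)], [-1, np.float64(0.01), np.float64(-0.0197), 0, np.float64(0.175)]]
```

```bash

python3 -m jog '[[[-1,0.0018,-0.0045,0,0.035],[-1,0.0036,-0.008,0,0.07],[-1,0.0057,-0.012,0,0.105],[-1,0.0077,-0.0155,0,0.14],[-1,0.01,-0.0197,0,0.175]]]'
python3 -c "
from h import *
blank(225); arc([-56,-58,-60,-62,-64],[45,45,44,44,44])"
```

```text
time: 11.12
tool_pos: [0.495, 0.0234, -0.0102]
tool_rot: [-3.141, 0.001, 0.458]
contact_force: [-1.5, 0.0, 0.6]
opening: 0.0009
grip_force: 0.5
contour 67125.5
[[245, 0, 32, 54], [239, 88, 18, 78], [277, 95, 6, 72], [275, 127, 0, 82], [237, 126, 11, 89], [231, 224, -8, 121], [516, 224, -96, 56], [559, 58, -65, 5], [559, 0, -52, -8]]
t 11.17 jig xy [-38.4 130.8] z -0.0102 relyaw -54.0 Fjig [-0.   1.5] fz 0.0 open 0.000
[[-1, np.float64(0.0016), np.float64(-0.0036), 0, np.float64(0.035)], [-1, np.float64(0.0034), np.float64(-0.008), 0, np.float64(0.07)], [-1, np.float64(0.0052), np.float64(-0.0114), 0, np.float64(0.105)], [-1, np.float64(0.0073), np.float64(-0.0156), 0, np.float64(0.14)], [-1, np.float64(0.0095), np.float64(-0.0198), 0, np.float64(0.175)]]
```

```bash

python3 -m jog '[[[-1,0.0016,-0.0036,0,0.035],[-1,0.0034,-0.0075,0,0.07],[-1,0.0052,-0.011,0,0.105],[-1,0.0073,-0.015,0,0.14],[-1,0.0095,-0.019,0,0.175]]]'
python3 -c "
from h import *
blank(225); arc([-66,-68,-70,-72,-74],[42,42,42,42,42])"
```

```text
time: 11.58
tool_pos: [0.4947, 0.0446, -0.0102]
tool_rot: [-3.141, 0.002, 0.283]
contact_force: [-2.8, -1.8, 1.5]
opening: 0.0004
grip_force: 1.3
contour 67243.5
[[243, 0, 39, 47], [238, 89, 29, 73], [276, 96, 16, 70], [274, 127, 12, 80], [235, 129, 24, 86], [231, 224, 11, 119], [516, 223, -87, 71], [559, 53, -65, 14], [559, 0, -55, 0]]
t 11.63 jig xy [-17.7 134.6] z -0.0102 relyaw -64.0 Fjig [-0.3  2.8] fz 1.0 open 0.000
[[-1, np.float64(0.0018), np.float64(-0.0033), 0, np.float64(0.035)], [-1, np.float64(0.0035), np.float64(-0.0077), 0, np.float64(0.07)], [-1, np.float64(0.0054), np.float64(-0.0121), 0, np.float64(0.105)], [-1, np.float64(0.0074), np.float64(-0.0163), 0, np.float64(0.14)], [-1, np.float64(0.0095), np.float64(-0.0205), 0, np.float64(0.175)]]
```

```bash

python3 -m jog '[[[-1,0.0018,-0.0033,0,0.035],[-1,0.0035,-0.0077,0,0.07],[-1,0.0054,-0.012,0,0.105],[-1,0.0074,-0.016,0,0.14],[-1,0.0095,-0.02,0,0.175]]]'
python3 -c "
from h import *
blank(225); arc([-76,-78,-80,-82,-84],[42,42,42,42,42])"
```

```text
time: 12.05
tool_pos: [0.4977, 0.0664, -0.0102]
tool_rot: [-3.141, 0.003, 0.109]
contact_force: [-4.5, -0.3, 1.9]
opening: 0.0004
grip_force: 2.1
contour 67269.5
[[243, 0, 45, 39], [238, 89, 40, 67], [276, 96, 26, 66], [274, 128, 24, 76], [236, 127, 37, 80], [231, 224, 30, 115], [516, 224, -75, 85], [559, 55, -63, 25], [559, 0, -55, 9]]
contour 6175.0
[[44, 0, 109, 57], [0, 0, 123, 61], [0, 157, 118, 114], [27, 151, 109, 109], [40, 40, 109, 70], [70, 38, 99, 67], [68, 24, 100, 62], [43, 10, 109, 60]]
t 12.10 jig xy [  4.4 135.2] z -0.0102 relyaw -74.0 Fjig [0.2 4.8] fz 1.0 open 0.000
[[-1, np.float64(0.0018), np.float64(-0.005), 0, np.float64(0.035)], [-1, np.float64(0.0035), np.float64(-0.0094), 0, np.float64(0.07)], [-1, np.float64(0.0054), np.float64(-0.0137), 0, np.float64(0.105)], [-1, np.float64(0.0074), np.float64(-0.018), 0, np.float64(0.14)], [-1, np.float64(0.0095), np.float64(-0.0222), 0, np.float64(0.175)]]
```

```bash

python3 -m jog '[[[-1,0.001,-0.004,0,0.035],[-1,0.0022,-0.008,0,0.07],[-1,0.0036,-0.012,0,0.105],[-1,0.0052,-0.016,0,0.14],[-1,0.007,-0.02,0,0.175]]]'
python3 -c "
from h import *
blank(225); arc([-86,-88,-89,-90,-90],[40]*5,129.5)"
```

```text
time: 12.52
tool_pos: [0.5038, 0.087, -0.0102]
tool_rot: [3.141, 0.0, -0.066]
contact_force: [-0.3, 0.1, -0.4]
opening: 0.0006
grip_force: 0.4
contour 67186.0
[[242, 0, 50, 31], [238, 89, 49, 59], [277, 101, 35, 62], [274, 127, 35, 71], [235, 129, 49, 73], [231, 224, 48, 109], [516, 223, -61, 97], [559, 49, -60, 34], [559, 0, -55, 19]]
contour 14029.0
[[0, 0, 130, 39], [0, 176, 135, 99], [8, 185, 132, 102], [0, 196, 136, 107], [0, 224, 137, 118], [35, 222, 123, 116], [65, 208, 111, 109], [61, 99, 111, 69], [84, 98, 103, 68], [89, 85, 101, 63], [60, 70, 111, 59], [58, 0, 111, 37]]
t 12.57 jig xy [ 25.8 132.6] z -0.0101 relyaw -84.0 Fjig [1.1 2.7] fz -1.2 open 0.000
[[-1, np.float64(0.0011), np.float64(-0.005), 0, np.float64(0.035)], [-1, np.float64(0.0028), np.float64(-0.0095), 0, np.float64(0.07)], [-1, np.float64(0.0036), np.float64(-0.0117), 0, np.float64(0.087)], [-1, np.float64(0.0045), np.float64(-0.0138), 0, np.float64(0.105)], [-1, np.float64(0.0045), np.float64(-0.0138), 0, np.float64(0.105)]]
```

```bash

python3 -m jog '[[[-1,0.0011,-0.003,0,0.035],[-1,0.0025,-0.006,0,0.07],[-1,0.0033,-0.007,0,0.087],[-1,0.004,-0.008,0,0.1],[-1,0.004,-0.008,0,0.1]]]'
python3 -c "
from h import *
status();blank(225)"
```

```text
time: 12.98
tool_pos: [0.5072, 0.0947, -0.0103]
tool_rot: [3.141, 0.002, -0.166]
contact_force: [-5.6, -0.4, 0.9]
opening: 0.0005
grip_force: 2.4
t 12.98 jig xy [ 33.2 130.8] z -0.0103 relyaw -89.6 Fjig [-1.4  5.4] fz 0.9 open 0.000
contour 67357.5
[[233, 0, 51, 27], [233, 95, 51, 57], [272, 100, 38, 59], [271, 130, 38, 69], [233, 133, 52, 70], [233, 224, 53, 104], [518, 223, -57, 103], [559, 0, -58, 26]]
contour 14991.0
[[0, 0, 128, 27], [0, 224, 142, 105], [12, 209, 137, 99], [24, 215, 132, 101], [25, 224, 133, 105], [80, 224, 111, 105], [68, 128, 111, 69], [89, 124, 103, 67], [92, 109, 101, 62], [64, 101, 111, 59], [51, 0, 111, 27]]
```

```bash

python3 -m jog '[[[-1,-0.006,0,0,0],[-1,-0.015,0,0,0],[0,-0.02,0,-0.02,0],[0,-0.02,0,-0.05,-0.12],[0,-0.02,0.03,-0.06,-0.24]]]'
python3 -c "
from h import *
go(-95,64,.05,0)"
```

```text
time: 13.45
tool_pos: [0.4859, 0.0715, 0.0532]
tool_rot: [-3.141, -0.007, 0.083]
contact_force: [1.0, -0.4, 1.2]
opening: 0.0158
grip_force: 0.0
t 13.45 jig xy [  6.7 147.7] z 0.0532 relyaw -75.4 Fjig [-0.2 -1.1] fz 1.2 open 0.016
move x 0.0553 y 0.1196 z 0.0032 turn -1.315
```

```bash

python3 -m jog '[[[0,0.01,0.03,0,-0.12],[0,0.02,0.06,0,-0.24],[0,0.03,0.09,0,-0.36],[0,0.045,0.11,0,-0.48],[0,0.055,0.12,0,-0.6]]]'
python3 -m jog '[[[0,0,0,0,-0.12],[0,0,0,0,-0.24],[0,0,0,0,-0.36],[0,0,0,0,-0.48],[0,0,0,0,-0.6]]]'
python3 -c "
from h import *
go(-95,64,-.01,0)"
```

```text
time: 13.87
tool_pos: [0.5488, -0.0498, 0.0506]
tool_rot: [3.139, -0.002, 0.677]
contact_force: [0.1, 0.8, 0.1]
opening: 0.0446
grip_force: 0.0
time: 14.28
tool_pos: [0.5473, -0.047, 0.0502]
tool_rot: [3.14, -0.0, 1.279]
contact_force: [-0.4, -0.0, 0.3]
opening: 0.046
grip_force: 0.0
t 14.28 jig xy [-99.5  66.9] z 0.0502 relyaw -6.8 Fjig [-0.1  0.4] fz 0.3 open 0.046
move x 0.0048 y 0.0023 z 0.0602 turn -0.119
```

```bash

python3 -m jog '[[[0,0.002,0.002,0.015,-0.119],[0,0.004,0.002,0.03,-0.119],[0,0.004,0.002,0.045,-0.119],[0,0.004,0.002,0.06,-0.119],[0,0.004,0.002,0.06,-0.119]]]'
python3 -c "
from h import *
status();blank(236)"
```

```text
time: 14.7
tool_pos: [0.5484, -0.0432, -0.0123]
tool_rot: [-3.138, -0.0, 1.393]
contact_force: [-0.2, 0.8, 0.4]
opening: 0.0459
grip_force: 0.0
t 14.70 jig xy [-95.6  66.4] z -0.0123 relyaw -0.3 Fjig [0.7 0.4] fz 0.4 open 0.046
contour 8481.0
[[559, 0, 8, -25], [539, 4, 7, -19], [506, 235, -73, -19], [559, 235, -73, -39]]
contour 61543.5
[[118, 0, 8, 119], [134, 194, -57, 121], [429, 199, -59, 12], [452, 0, 8, 10], [289, 0, 8, 63], [286, 71, -14, 64], [280, 78, -16, 67], [283, 0, 8, 65]]
```

```bash

python3 -m jog '[[[0,0.006,0.001,-0.002,0],[0,0.012,0.002,-0.002,0],[0,0.018,0.002,-0.002,0],[0,0.024,0.002,-0.002,0],[0,0.028,0.002,-0.002,0]]]'
python3 -m jog '[[[0,0.004,0,0,0],[0,0.008,0,0,0],[0,0.012,0,0,0],[0,0.016,0,0,0],[0,0.020,0,0,0]]]'
python3 -c "
from h import *
status();blank(236)"
```

```text
time: 15.17
tool_pos: [0.5578, -0.0157, -0.0074]
tool_rot: [3.14, 0.0, 1.393]
contact_force: [-0.3, 0.5, 0.0]
opening: 0.0458
grip_force: 0.4
time: 15.58
tool_pos: [0.5608, 0.0034, -0.008]
tool_rot: [-3.141, 0.0, 1.392]
contact_force: [-0.0, -1.0, 1.5]
opening: 0.0456
grip_force: 0.5
t 15.58 jig xy [-47.5  62.3] z -0.0080 relyaw -0.4 Fjig [-1.  -0.1] fz 1.5 open 0.046
contour 11704.0
[[523, 0, 57, -20], [492, 235, -27, -20], [559, 235, -27, -47], [559, 157, 4, -41], [551, 156, 4, -38], [559, 0, 57, -32]]
contour 80163.0
[[108, 0, 58, 120], [132, 235, -26, 121], [411, 235, -26, 12], [421, 123, 16, 12], [495, 118, 18, -15], [510, 0, 57, -15]]
```

```bash

python3 -m jog '[[[0,0.004,0,0,0],[0,0.008,0,0,0],[0,0.012,0,0,0],[0,0.016,0,0,0],[0,0.020,0,0,0]]]'
python3 -m jog '[[[0,0.004,0,0,0],[0,0.008,0,0,0],[0,0.012,0,0,0],[0,0.016,0,0,0],[0,0.016,0,0,0]]]'
python3 -c "
from h import *
status()
w=grab('wrist','pics/wk.png');t=grab('top','pics/tk.png')
T=cv2.resize(t[145:235,190:310],None,fx=4,fy=4,interpolation=2); W=cv2.resize(w[:240],None,fx=.85,fy=.85)
o=np.zeros((T.shape[0]+W.shape[0],480,3),np.uint8); o[:T.shape[0]]=T; o[T.shape[0]:,:476]=W
cv2.imwrite('pics/comb.png',o[:,:,::-1])"
```

```text
time: 16.05
tool_pos: [0.5644, 0.0232, -0.0081]
tool_rot: [-3.141, 0.0, 1.392]
contact_force: [-0.7, 0.2, -0.3]
opening: 0.0457
grip_force: 0.4
time: 16.47
tool_pos: [0.5674, 0.0394, -0.008]
tool_rot: [3.141, -0.0, 1.392]
contact_force: [0.1, 1.0, -1.0]
opening: 0.0462
grip_force: 0.0
t 16.47 jig xy [-10.9  62. ] z -0.0080 relyaw -0.3 Fjig [1. 0.] fz -1.0 open 0.046
```

View pics/comb.png

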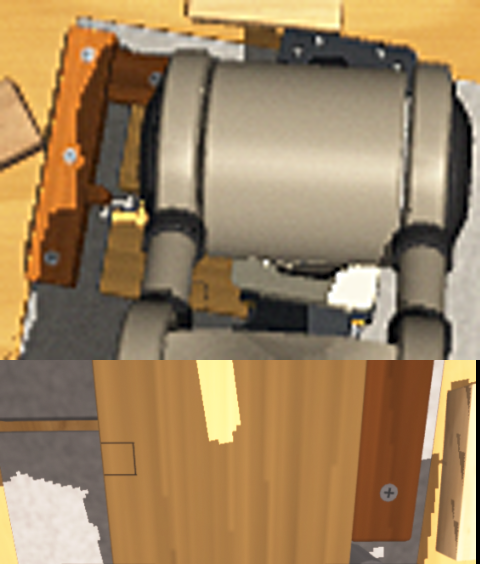

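The top part shows the slot, with board visible through it at (122,208), just short of the key nose at (105,197) and in line with it. The wrist part shows the blank flush along the side fence. About 19 mm to go, so I'm easing in.

```bash

python3 -m jog '[[[0,0.002,0,0,0],[0,0.004,0,0,0],[0,0.006,0,0,0],[0,0.008,0,0,0],[0,0.009,0,0,0]]]'
python3 -m jog '[[[0,0.001,0,0,0],[0,0.002,0,0,0],[0,0.003,0,0,0],[0,0.004,0,0,0],[0,0.004,0,0,0]]]'
python3 -c "
from h import *
status()"
```

```text
time: 16.98
tool_pos: [0.5689, 0.0476, -0.008]
tool_rot: [3.141, 0.0, 1.392]
contact_force: [-0.5, -1.2, 0.8]
opening: 0.0458
grip_force: 0.5
time: 17.4
tool_pos: [0.5696, 0.0516, -0.008]
tool_rot: [3.142, -0.0, 1.392]
contact_force: [0.6, 0.5, -0.4]
opening: 0.0463
grip_force: 0.0
t 17.40 jig xy [ 1.5 61.9] z -0.0080 relyaw -0.4 Fjig [ 0.6 -0.5] fz -0.4 open 0.046
```

```bash

python3 -m jog '[[[0,0.001,0,0,0],[0,0.002,0,0,0],[0,0.003,0,0,0],[0,0.004,0,0,0],[0,0.004,0,0,0]]]'
python3 -m jog '[[[0,0.001,0,0,0],[0,0.001,0,0,0],[0,0.002,0,0,0],[0,0.002,0,0,0]]]'
python3 -c "
from h import *
status()"
```

```text
time: 17.82
tool_pos: [0.5703, 0.0555, -0.008]
tool_rot: [3.141, -0.0, 1.392]
contact_force: [-0.2, 0.6, 0.5]
opening: 0.0461
grip_force: 0.0
time: 18.15
tool_pos: [0.5707, 0.0569, -0.008]
tool_rot: [3.141, 0.001, 1.392]
contact_force: [-0.6, -3.4, 0.7]
opening: 0.0458
grip_force: 1.5
t 18.15 jig xy [ 6.9 61.7] z -0.0080 relyaw -0.3 Fjig [-3.5  0.1] fz 0.7 open 0.046
```

```bash

python3 -m jog '[[[0,0.0005,0,0,0],[0,0.0005,0,0,0],[0,0.001,0,0,0],[0,0.001,0,0,0]]]'
python3 -m jog '[[[0,0.0005,0,0,0],[0,0.0005,0,0,0],[0,0.0005,0,0,0]]]'
python3 -c "
from h import *
status()"
```

```text
time: 18.48
tool_pos: [0.5708, 0.0569, -0.008]
tool_rot: [3.141, 0.002, 1.392]
contact_force: [-0.7, -7.0, 0.9]
opening: 0.0459
grip_force: 3.7
time: 18.73
tool_pos: [0.5709, 0.0569, -0.008]
tool_rot: [3.141, 0.002, 1.393]
contact_force: [-0.2, -9.2, -0.4]
opening: 0.0455
grip_force: 4.7
t 18.73 jig xy [ 6.9 61.5] z -0.0080 relyaw -0.3 Fjig [-9.1 -1.4] fz -0.4 open 0.045
```

Solid stop at 9 N, about where home should be. Backing off, lifting away, then checking.

```bash

python3 -m jog '[[[0,-0.004,0,0,0],[0,-0.012,0,0,0],[0,-0.025,0,0,0],[0,-0.04,0,-0.02,0],[0,-0.06,0,-0.06,0]]]'
python3 -m jog '[[[0,-0.04,0,-0.04,0],[0,-0.08,0,-0.08,0],[0,-0.12,0,-0.12,0],[0,-0.16,0,-0.12,0],[0,-0.2,0,-0.12,0]]]'
python3 -c "
from h import *
status()
t=grab('top','pics/tf.png')
h=cv2.cvtColor(t,cv2.COLOR_RGB2HSV); h[:,:205]=0;h[:,290:]=0;h[:160]=0;h[245:]=0
m=cv2.inRange(h,(17,80,60),(35,255,255)); c=biggest(m); r=cv2.minAreaRect(c); w=ray('top',cv2.boxPoints(r),.044); w=(w[:,:2]-J0)@rot(JY)*1e3
print(r,w.round(1).tolist(),w.mean(0))
cv2.imwrite('pics/tfc.png',cv2.resize(t[140:260,180:330],None,fx=5,fy=5,interpolation=2)[:,:,::-1])"
```

```text
time: 19.15
tool_pos: [0.5569, 0.0008, 0.046]
tool_rot: [-3.133, 0.0, 1.392]
contact_force: [-0.3, 0.4, -0.0]
opening: 0.0456
grip_force: 0.0
time: 19.57
tool_pos: [0.5311, -0.1656, 0.1661]
tool_rot: [3.136, 0.001, 1.393]
contact_force: [1.8, -0.5, -0.6]
opening: 0.0458
grip_force: 0.0
t 19.57 jig xy [-219.1   62.5] z 0.1661 relyaw -0.3 Fjig [-0.2 -1.8] fz -0.6 open 0.046
((234.85133361816406, 196.8918914794922), (48.6620979309082, 47.84010314941406), 9.462322235107422) [[126.6, 120.9], [127.6, 10.8], [15.5, 11.0], [15.1, 120.9]] [71.1803057  65.91613223]
```

View pics/tfc.png

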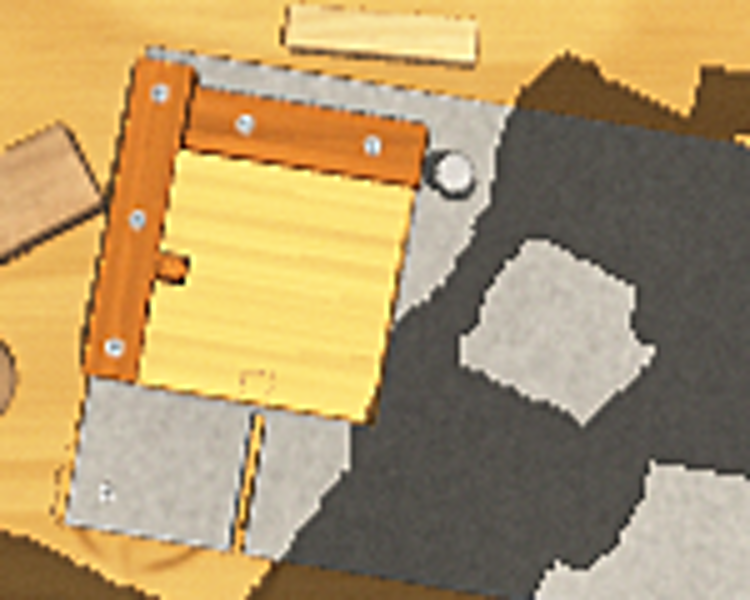

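The slot is fully over the key at (172,267), and the blank's edge is flush on the back fence and lies along the side fence. The arm is clear of it, so I'm handing in.

```bash
python3 -m jog '[[[0,0,0,0,0],[0,0,0,0,0],[0,0,0,0,0]]]' >/dev/null; python3 -c "
from h import *
print(robot.hand_in())"
```

```text
the job is handed in; nothing more can be done
None
```

I turned the blank a quarter turn on the post, slid it along the side fence and seated its slot over the key, flush on the back fence. The highest force I read was about 9 N, and I handed in with the arm clear; the hand-in gave no verdict.

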